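# Hold the reference blade in the stage guard

### The arm

A 7-joint arm with a two-finger parallel gripper is mounted at the origin on the work surface. World frame = base frame: x ahead of the robot, y to its left, z up, the work surface at z = 0. Lengths are in m, angles in rad, forces in N, time in s.
With the tool pointing down it reaches from about 0.375 to 0.925 m from the base axis. Payload 3.1 kg.
Tool frame: the origin (TCP) lies between the finger pads; the fingertips stand 19 mm ahead of it and the grasp point (between the pads) is the TCP; z points along the fingers, y is the line along which they close (so a half turn about z gives the same grasp; the last joint's range is limited). The gripper opens to 85 mm and grips with 20 to 120 N. Pads are 22 mm wide; open, the fingers measure 114 mm over their backs; the gripper's body (76 mm by 85 mm) begins 54 mm behind the grasp point. The pads swing forward as they close: fully open they stand 13 mm farther back than shut.
Start: joints at [-1.322, 0.383, 0.044, 1.598, -0.018, 1.161, -0.05], TCP at [0.221, 0.611, 0.22] pointing down, gripper open.
Joint ranges: [-2.61, 2.61], [-0.41, 2.15], [-1.48, 1.57], [0, 2.5], [-1.57, 4.71], [0.05, 1.97], [-2.85, 2.85]. Speed limits (rad/s): [2.79, 2.79, 3.14, 3.14, 3.14, 3.14, 3.14].

### API

Orientations are given as a unit quaternion [x, y, z, w].
In Python, from bench import move_ptp, movel, move_j, move_gripper, pause, inverse_kinematics, read_camera, camera_params, MotionError, sign_off, look_for, tip_of, read_time_s, read_qpos, read_joint_vel, read_effort, read_eef_pos, read_tcp_rot, read_ft_force, read_ft_torque, read_finger_gap, read_grasp_force gives the robot as it stands. Calls block until the motion is done:
- move_ptp(position, orientation): joint-space move of the TCP to a pose.
- movel(position, orientation=None, speed=0.15): straight line of the TCP; orientation=None keeps the orientation; speed is the mean speed in m/s.
- move_j(angles): joint-space move.
- move_gripper(opening, effort=None): finger opening in m; effort is the grip in N (None keeps the last); returns when the fingers have stopped.
- pause(seconds).
- inverse_kinematics(position, orientation): joint angles nearest the present ones, or None.
- read_camera(name): name is "scene" or "side" or "wrist"; returns the picture (384x512x3 uint8, red, green, blue); there is no depth.
- camera_params(name): a dict with "K" (3x3 intrinsics, pixels), "dist_coeffs" ([k1, k2, p1, p2, k3] as OpenCV has them; the pictures are not rectified), "camera_from_world" (4x4, takes a point from world to camera coordinates). Camera axes: x right, y down, z forward; pixel columns grow to the right and rows downward; lengths in m; the calibration is good to about 2 mm. A picture is of the moment at which its call begins: read the wrist's pose just before it. camera_params takes no time and is no camera call; for the wrist camera it gives the pose at the moment of the call.
A pose or a line that the arm cannot do raises MotionError and nothing moves.
- sign_off(): hands the job in; it is judged then, once.
Trained networks look in the newest picture that a camera, given by its name, has taken for a name from the list of things; names that differ only in an ending like _2 or _b are one class to them, and where a whole thing is asked for, a point or a joint stands for the part that bears it (a point fixed in the world has none). Each returns a list of dicts, best first, with "confidence" (0 to 1); they miss things now and then, are a little off and sometimes report something else, mostly with a low value. They report only what shows in the picture. A call takes as long as a camera call. They do not tell look-alikes from the thing itself.
- look_for(camera, name): "at" ([column, row] in pixels, amid what is visible of it).
- tip_of(camera, name): "at" ([column, row] in pixels: a listed point, or the origin of a listed thing).
Readings, each from a call of its own:
- read_time_s(): time.
- read_qpos(): joint angles.
- read_joint_vel(): joint speeds.
- read_effort(): joint torques, N m.
- read_eef_pos(): TCP position.
- read_tcp_rot(): TCP orientation.
- read_ft_force(): force on the tool from outside, world axes, zero at the start.
- read_ft_torque(): the same for the moment, N m.
- read_finger_gap(): finger opening in m.
- read_grasp_force(): force on a finger pad.
Only numpy, scipy, OpenCV 4.12 (cv2) and the standard library are available. Lean on these libraries where they do the work, as an engineer would, in place of code of your own. Each camera call takes 0.05 s, during which the arm holds its last target. There are 200 camera calls.

### The job

Pull the orange-handled reference blade straight up out of its sprung parking dock, then lower its metal tongue through the narrow slot in the top of the white stage guard until the red line around the tongue is level with the guard's top face. Finish while still holding the blade there by its handle, upright and still, hanging from the gripper with its handle clear above the guard, so that the station can take its zero reading. Leave the mouse, the jar and the loupe where they are.

Things in the scene. Friction and masses are not known exactly. Their poses are not given: they have to be found in the camera images.
- blade_handle (a point): Centre of the orange handle, 44 (x) x 20 (y) x 44 (z) mm, of the loose reference blade (about 0.12 kg); grip it across its 20 mm. A metal tongue hangs from its underside, 22 mm below this point. z points up when the blade stands in the dock. The blade is the same after a half turn about z, and fits the slot either way round.
- blade_line (a point): Point on the tongue's axis in the middle of the red line (3 mm high) painted around the tongue: 42 mm above the tip, 40 mm below the handle's centre, 18 mm below the handle's underside. Same axes as the handle.
- blade_tip (a point): Lowest point of the blade's tongue, on its axis, 82 mm below the handle's centre. The tongue is 32 (x) x 8 (y) x 60 (z) mm with a rounded foot (4 mm radius); its narrow +x and -x edges have a 3 mm deep bevelled notch, 13 to 23 mm above the tip. Same axes as the handle.
- dock_mouth (a point): Centre of the pocket's mouth in the top of the fixed black parking dock (96 x 60 mm block on a 116 x 80 mm aluminium foot; top 50 mm above the table). The pocket is 33.5 (x) x 9.5 (y) mm, 35 mm deep. The blade starts on its floor, handle's underside 25 mm above the dock's top, axes parallel to the dock's. z up.
- plunger_tail (a point): Outer end of the brass tail of the dock's spring plunger, 19 mm beyond the dock's +x end, 33 mm above the table. Its nose catches the tongue's notch: getting the blade out takes an upward pull of roughly 5 to 15 N over the first few mm, then it slides out with light friction. It needs no touching.
- guard_slot (a point): Centre of the slot, level with the top face of the fixed guard: white box with clear ends, 120 (x) x 100 (y) mm, top 110 mm above the table, on a black stage plate 170 x 130 mm. The slot is 34 (x) x 10 (y) mm, 2 mm more than the tongue each way, through a 12 mm lid with 1 mm chamfers; the tongue's width goes along x. Hollow for 78 mm below the lid. z up.
- mouse: Black computer mouse 100 x 58 x 33 mm, loose, a bystander. Origin under its centre.
- sample_jar: Closed amber glass jar with a white cap, diameter 44, height 45 mm, loose, a bystander. Origin under its centre.
- loupe: Dark metal loupe, diameter 42, height 34 mm, standing loose, a bystander. Origin under its centre.
Mind the look-alikes: they are no part of the job. What is shaped like the part that bears dock_mouth but turquoise is not meant.

How it is judged:
On the way:
1. the blade has been pulled out: its tip is at least 5 mm above the dock's top while the fingers hold it (z of blade_tip in the frame of dock_mouth above 0.005 m and contact force between the fingers and blade above 1 N), for 0.2 s.
At the end, for the whole second after the job is handed in: The tongue is inside the guard's slot with the red line within 7 mm of the top face's height, on the slot's axis within 5 mm (tip 6 mm), upright within 0.1 rad and in line with the slot; the fingers still grip it (over 1 N), it is still (under 20 mm/s) and leans on the guard with less than 12 N (z of blade_line in the frame of guard_slot between -0.007 and 0.007 m and horizontal distance between blade_line and guard_slot below 0.005 m and horizontal distance between blade_tip and guard_slot below 0.006 m and angle between the x axis of blade_line and the x axis of guard_slot, either way round below 0.2 rad and angle between blade_line's own z axis and vertical below 0.1 rad and contact force between the fingers and blade above 1 N and contact force between blade and guard below 12 N and linear speed of blade below 0.02 m/s); the arm keeps its last pose, push and grip.
It fails at once if a bystander (mouse, jar or loupe) is moved by more than 25 mm (distance of any of mouse, sample_jar, loupe from where it was at the start of the episode above 0.025 m).
It also fails if it takes over 54 s, if anything falls off the work surface, if the arm or the gripper's body presses on something with over 40 N, if the wrist force passes 120 N, or if a joint passes its speed limit or range.

## Working session

There is one attempt and no reset: what is moved stays moved. The work goes in short steps, each a Python script; the robot and the scene stay as the last script left them, time stands still between calls to the robot, and variables do not carry over. Pictures are saved under pics/ and viewed, at most 10 in all, crops included, and the job is handed in when it is done.

```bash
mkdir -p pics; cat > h.py <<'E'
from bench import *
import numpy as np, cv2
def ray(cam,px,P=None):
    P=P or camera_params(cam); T=np.array(P["camera_from_world"]); K=np.array(P["K"]); d=np.array(P["dist_coeffs"])
    n=cv2.undistortPoints(np.array([[px]],float),K,d)[0,0]
    R=T[:3,:3]; o=-R.T@T[:3,3]; v=R.T@np.array([n[0],n[1],1]); return o,v/np.linalg.norm(v)
def atz(cam,px,z,P=None):
    o,v=ray(cam,px,P); return o+v*(z-o[2])/v[2]
def tri(rays):
    A=0;b=0
    for o,v in rays:
        M=np.eye(3)-np.outer(v,v); A=A+M; b=b+M@o
    return np.linalg.solve(A,b)
def proj(cam,X,P=None):
    P=P or camera_params(cam); T=np.array(P["camera_from_world"])
    return cv2.projectPoints(np.array(X,float).reshape(-1,1,3),cv2.Rodrigues(T[:3,:3])[0],T[:3,3],np.array(P["K"]),np.array(P["dist_coeffs"]))[0][:,0]
def save(im,f): cv2.imwrite(f,im[...,::-1])
E
python3 - <<'E'
from h import *
a=[]
for c in("scene","side"):
    im=read_camera(c); a.append(im)
    for n in("blade_handle","dock_mouth","guard_slot","plunger_tail","blade_line","mouse","sample_jar","loupe"):
        print(c,n,[(np.round(r["at"],1).tolist(),round(r["confidence"],2)) for r in tip_of(c,n)])
    o,v=ray(c,(256,192)); print(o,v)
save(np.hstack([cv2.resize(x,(400,300)) for x in a]),"pics/a.png")
save(a[0],"pics/scene.png");save(a[1],"pics/side.png")
print(read_time_s(),read_tcp_rot(),read_ft_force())
E
```

```text
scene blade_handle [([320.4, 200.5], 0.75)]
scene dock_mouth [([293.4, 168.8], 0.93), ([361.1, 177.8], 0.88), ([339.3, 296.1], 0.7), ([379.8, 229.2], 0.63), ([319.1, 216.8], 0.56)]
scene guard_slot [([135.4, 185.2], 0.98)]
scene plunger_tail [([361.7, 197.9], 0.89), ([381.0, 258.3], 0.89), ([316.7, 242.1], 0.72), ([298.7, 184.7], 0.68), ([340.6, 327.0], 0.66), ([321.2, 203.3], 0.38)]
scene blade_line [([321.1, 212.4], 0.63)]
scene mouse [([240.6, 209.9], 0.96)]
scene sample_jar [([217.6, 239.5], 0.6)]
scene loupe [([217.8, 273.4], 0.88)]
[1.26589208 0.21496125 0.82668302] [-0.72040717 -0.1478972  -0.67759865]
side blade_handle [([237.9, 140.1], 0.92)]
side dock_mouth [([233.7, 118.2], 0.94), ([237.2, 153.5], 0.89), ([168.9, 144.0], 0.81), ([176.2, 187.1], 0.8), ([306.7, 129.2], 0.68)]
side guard_slot [([318.8, 265.1], 0.6)]
side plunger_tail [([261.1, 150.7], 0.89), ([195.5, 145.7], 0.89), ([326.5, 126.2], 0.78), ([205.7, 180.2], 0.76), ([254.6, 119.3], 0.61)]
side blade_line [([236.5, 156.4], 0.64), ([241.4, 152.0], 0.58)]
side mouse [([247.4, 220.6], 0.94), ([235.3, 141.4], 0.19)]
side sample_jar [([302.0, 224.1], 0.83), ([234.4, 140.2], 0.72)]
side loupe [([328.9, 209.2], 0.63)]
[ 0.31065875 -0.66997491  0.78256329] [ 0.17986521  0.69265358 -0.69848373]
0.9 [ 1.72493398e-01  9.85010674e-01 -1.11379668e-05 -1.21674462e-05] [-1.19459385 -0.68373984  0.4750087 ]
```

View pics/scene.png

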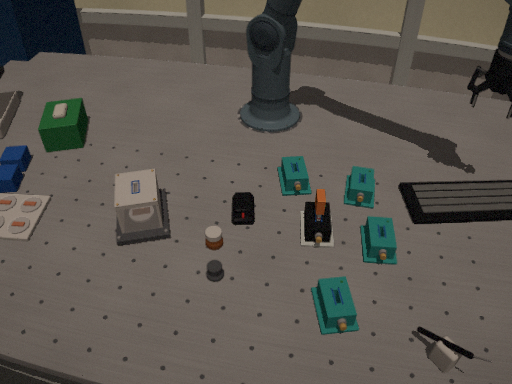

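View pics/side.png

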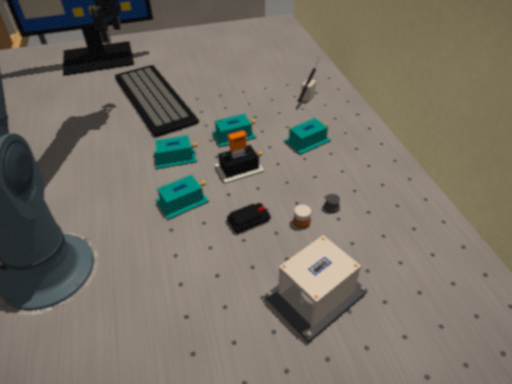

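Dock candidates in the scene image are turquoise at (294,175), (361,185), (380,240) and (335,303), and black at (318,222). Only the black one fits: it holds the orange handle at (320,200), with its brass tail at (317,242). Guard is at (135,185). The mouse (243,208), jar (214,238) and loupe (215,271) lie between dock and guard. I'll triangulate and confirm in a crop.

```bash
python3 - <<'E'
from h import *
def p(n,s,d,z):
    print(n,"scene@z",atz("scene",s,z).round(3),"side@z",atz("side",d,z).round(3),"tri",tri([ray("scene",s),ray("side",d)]).round(3))
p("handle",(320.4,200.5),(237.9,140.1),.097)
p("dock",(319.1,216.8),(237.2,153.5),.05)
p("tail",(316.7,242.1),(261.1,150.7),.033)
p("slot",(135.4,185.2),(318.8,265.1),.11)
p("mouse",(240.6,209.9),(247.4,220.6),0)
p("jar",(217.6,239.5),(302,224.1),0)
p("loupe",(217.8,273.4),(328.9,209.2),0)
a=cv2.imread("pics/scene.png")[165:265,265:405]; b=cv2.imread("pics/side.png")[100:200,190:290]
cv2.imwrite("pics/crop.png",np.hstack([cv2.resize(a,None,fx=3.3,fy=3.3,interpolation=2),cv2.resize(b,None,fx=3.3,fy=3.3,interpolation=2)]))
E
```

```text
handle scene@z [0.487 0.21  0.097] side@z [0.493 0.211 0.097] tri [0.492 0.21  0.1  ]
dock scene@z [0.495 0.213 0.05 ] side@z [0.49  0.215 0.05 ] tri [0.491 0.214 0.049]
tail scene@z [0.562 0.216 0.033] side@z [0.561 0.228 0.033] tri [0.561 0.218 0.037]
slot scene@z [ 0.541 -0.232  0.11 ] side@z [ 0.546 -0.23   0.11 ] tri [ 0.545 -0.231  0.112]
mouse scene@z [0.463 0.009 0.   ] side@z [0.465 0.015 0.   ] tri [0.465 0.011 0.004]
jar scene@z [ 0.574 -0.022  0.   ] side@z [ 0.59  -0.033  0.   ] tri [ 0.584 -0.027  0.002]
loupe scene@z [0.674 0.006 0.   ] side@z [ 0.671 -0.005  0.   ] tri [ 0.672  0.002 -0.005]
```

View pics/crop.png

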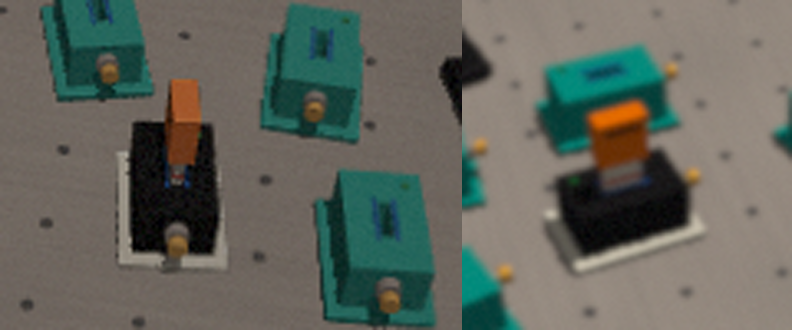

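The crop confirms it: one black dock with the orange handle in it, all its neighbours turquoise and empty. Triangulated heights match the given ones. Moving above it for a close look.

```bash
cat >> h.py <<'E'
def q(yaw): return [float(np.cos(yaw/2)),float(np.sin(yaw/2)),0.,0.]
def best(pos,yaw):
    c=[]
    for y in (yaw,yaw+np.pi,yaw-np.pi):
        j=inverse_kinematics(list(pos),q(y))
        if j is not None: c.append((float(np.abs(np.array(j)-read_qpos()).max()),y,np.round(j,2).tolist()))
    return sorted(c,key=lambda t:t[0])
E
python3 - <<'E'
from h import *
p=[.491,.212,.27]
print(best(p,.08)); print(best([.545,-.231,.25],.0))
y=best(p,.08)[0][1]
move_ptp(p,q(y)); pause(.3)
P=camera_params("wrist"); im=read_camera("wrist"); save(im,"pics/w1.png")
print(read_time_s(),read_eef_pos(),read_ft_force(),ray("wrist",(256,192),P))
for n in("blade_handle","dock_mouth","plunger_tail"): print(n,[(np.round(r["at"],1).tolist(),round(r["confidence"],2)) for r in tip_of("wrist",n)])
print("expect handle",proj("wrist",[[.491,.212,.097],[.491,.212,.119]],P))
import pickle; pickle.dump(P,open("P1.pkl","wb"))
E
```

```text
[(1.2518929631698346, 3.221592653589793, [-0.76, 0.12, 0.3, 1.83, -0.04, 1.2, 1.2]), (1.251892963169835, -3.061592653589793, [-0.76, 0.12, 0.3, 1.83, -0.04, 1.2, 1.2]), (1.847382516069901, 0.08, [-1.05, 0.13, 0.62, 1.84, -0.08, 1.2, -1.9])]
[(1.0919509180368154, 0.0, [-0.55, 0.43, 1.14, 1.75, -0.42, 1.23, -0.88]), (2.2458778355231015, 3.141592653589793, [-0.47, 0.38, 1.01, 1.74, -0.34, 1.21, 2.2]), (2.2458778355231033, -3.141592653589793, [-0.47, 0.38, 1.01, 1.74, -0.34, 1.21, 2.2])]
3.0167 [0.49085263 0.21247538 0.26990753] [-0.0145063   0.60491259  0.34540997] (array([0.4074762 , 0.20527771, 0.4243193 ]), array([ 0.32314835,  0.02370623, -0.94605135]))
blade_handle [([253.0, 163.2], 0.61)]
dock_mouth [([255.9, 159.7], 0.94), ([369.4, 184.3], 0.88), ([359.3, 22.1], 0.6), ([286.0, 305.1], 0.57)]
plunger_tail [([359.1, 222.5], 0.87), ([258.6, 204.1], 0.85), ([342.7, 86.2], 0.79), ([214.2, 69.3], 0.73), ([292.3, 327.7], 0.67)]
expect handle [[256.69065939 168.51694233]
 [256.6878677  173.6313646 ]]
```

View pics/w1.png

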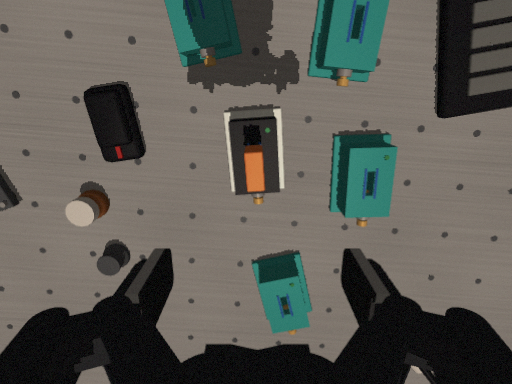

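The wrist view shows the orange handle at about (255,168) on the black dock, almost aligned with the image. I'll fit the handle's silhouette for x, y and yaw.

```bash
cat > fit.py <<'E'
from h import *
import pickle
from scipy.optimize import minimize
im=cv2.imread("pics/w1.png"); P=pickle.load(open("P1.pkl","rb"))
hsv=cv2.cvtColor(im,cv2.COLOR_BGR2HSV)
m=cv2.inRange(hsv,(3,150,70),(17,255,255))
n,l,s,c=cv2.connectedComponentsWithStats(m); k=1+np.argmax(s[1:,4]); m=(l==k).astype(np.uint8); print(s[k],c[k])
S=8
def sil(p):
    x,y,w=p; R=np.array([[np.cos(w),-np.sin(w)],[np.sin(w),np.cos(w)]])
    B=np.array([[sx*.022,sy*.010] for sx in(-1,1) for sy in(-1,1)])@R.T+[x,y]
    X=np.vstack([np.c_[B,[z]*4] for z in(.075*np.ones(1)[0],.119)])
    h=cv2.convexHull(proj("wrist",X,P).astype(np.float32))
    o=np.zeros((100*S,80*S),np.uint8)
    cv2.fillConvexPoly(o,np.round((h-[215,120]+.5)*S).astype(int),1); return o
M=cv2.resize(m[120:220,215:295],None,fx=S,fy=S,interpolation=0)
f=lambda p:(sil(p)!=M).sum()/S**2
r=min((minimize(f,[.491,.212,w],method="Nelder-Mead",options=dict(initial_simplex=np.array([[.491,.212,w],[.496,.212,w],[.491,.217,w],[.491,.212,w+.1]]))) for w in(0,.08,.16)),key=lambda r:r.fun)
print(r.x,r.fun,M.sum()/S**2)
E
python3 fit.py
```

```text
[244 145  21  47 855] [254.07602339 168.23157895]
[0.48951825 0.20930765 0.15137101] 46.828125 855.0
```

```bash
python3 - <<'E'
from h import *
import pickle
P=pickle.load(open("P1.pkl","rb")); im=cv2.imread("pics/w1.png")
g=im.min(2); m=(g>135).astype(np.uint8); m[:95]=0;m[205:]=0;m[:,:215]=0;m[:,295:]=0
pts=cv2.findNonZero(m); print(len(pts)); b=cv2.approxPolyDP(cv2.convexHull(pts),4,True)[:,0]; print(b.tolist())
C=np.array([atz("wrist",x,.01,P)[:2] for x in b.astype(float)])
print(C.round(4).tolist())
for i in range(len(C)):
    d=C[(i+1)%len(C)]-C[i]; print(np.linalg.norm(d).round(4),np.arctan2(d[1],d[0]).round(3))
print(C.mean(0))
E
sed -i 's/^r=min/for w in (.05,.08,.11,.14,.17,.2): print(w,min(f([x,y,w]) for x in np.arange(.486,.4935,.001) for y in np.arange(.206,.2135,.001)))\nr=min/' fit.py; python3 fit.py
```

```text
704
[[283, 188], [258, 196], [231, 190], [224, 113], [280, 109]]
[[0.5396, 0.2549], [0.555, 0.2191], [0.5489, 0.1786], [0.4394, 0.1632], [0.428, 0.2385]]
0.0389 -1.162
0.041 -1.722
0.1105 -3.003
0.0761 1.721
0.1127 0.146
[0.5021853  0.21086789]
[244 145  21  47 855] [254.07602339 168.23157895]
0.05 123.265625
0.08 94.171875
0.11 71.734375
0.14 55.84375
0.17 56.125
0.2 76.65625
[0.48951825 0.20930765 0.15137101] 46.828125 855.0
```

Silhouette and foot agree: the blade is at (0.4895, 0.209), yaw about 0.148. Now a close look at the guard slot with empty hands, before the grasp.

```bash
python3 - <<'E'
from h import *
import pickle
p=[.545,-.231,.30]
b=best(p,0.); print(b)
move_ptp(p,q(b[0][1])); pause(.3)
P=camera_params("wrist"); im=read_camera("wrist"); save(im,"pics/w2.png"); pickle.dump(P,open("P2.pkl","wb"))
print(read_time_s(),read_eef_pos(),read_qpos())
r=[(np.round(r["at"],1).tolist(),round(r["confidence"],2)) for r in tip_of("wrist","guard_slot")]; print(r,[atz("wrist",x[0],.11,P) for x in r])
print(proj("wrist",[[.545,-.231,.11]],P))
E
```

```text
[(0.8690408087504498, 3.141592653589793, [-0.32, 0.26, 0.78, 1.68, -0.19, 1.28, 2.07]), (0.8690408087504502, -3.141592653589793, [-0.32, 0.26, 0.78, 1.68, -0.19, 1.28, 2.07]), (1.9685351541840008, 0.0, [-0.67, 0.54, 1.39, 1.69, -0.54, 1.38, -0.77])]
5.1583 [ 0.54522216 -0.23040635  0.29994879] [-0.31979413  0.26160544  0.78128098  1.67621064 -0.19121054  1.28268608
  2.0710218 ]
[([257.3, 164.3], 0.81)] [array([ 0.54469775, -0.23009612,  0.11      ])]
[[256.54278647 164.54619318]]
```

View pics/w2.png

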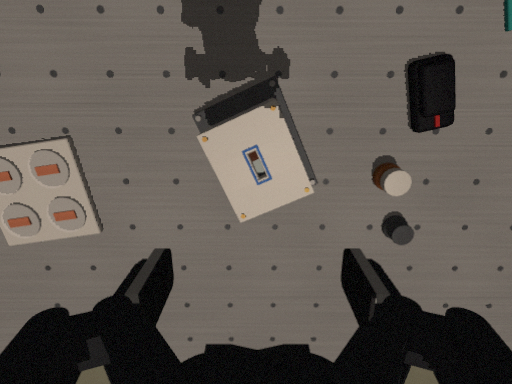

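The slot is at (257,165), outlined in blue and tilted on the guard's white top. I'll measure it from the blue outline.

```bash
python3 - <<'E'
from h import *
import pickle
P=pickle.load(open("P2.pkl","rb")); im=cv2.imread("pics/w2.png").astype(int)
m=((im[...,0]-im[...,2])>40).astype(np.uint8); m[:130]=0;m[200:]=0;m[:,:230]=0;m[:,285:]=0
pts=cv2.findNonZero(m)[:,0].astype(float)
W=np.array([atz("wrist",x,.11,P)[:2] for x in pts]); 
r=cv2.minAreaRect((W*1000).astype(np.float32)); print(len(pts),r)
# guard top white face corners
w=((im.min(2)>140)).astype(np.uint8); w[:95]=0;w[230:]=0;w[:,:190]=0;w[:,325:]=0
n,l,s,c=cv2.connectedComponentsWithStats(w);k=1+np.argmax(s[1:,4])
Q=cv2.findNonZero((l==k).astype(np.uint8))[:,0].astype(float)
W=np.array([atz("wrist",x,.11,P)[:2] for x in Q]); print(cv2.minAreaRect((W*1000).astype(np.float32)))
y=np.pi
for yy in(.3,.35,.4):print(best([.545,-.23,.25],yy)[:2])
E
```

```text
173 ((545.4910888671875, -230.6846160888672), (45.39311599731445, 18.984073638916016), 24.096431732177734)
((545.5269165039062, -230.3873291015625), (118.91313171386719, 99.43502044677734), 24.186603546142578)
[(0.30998606270986384, 3.441592653589793, [-0.27, 0.29, 0.72, 1.74, -0.21, 1.19, 2.38]), (0.3099860627098643, -2.8415926535897933, [-0.27, 0.29, 0.72, 1.74, -0.21, 1.19, 2.38])]
[(0.3574207153068154, 3.491592653589793, [-0.26, 0.29, 0.71, 1.74, -0.21, 1.19, 2.43]), (0.35742071530681585, -2.791592653589793, [-0.26, 0.29, 0.71, 1.74, -0.21, 1.19, 2.43])]
[(0.40487618267380254, 3.541592653589793, [-0.25, 0.29, 0.7, 1.74, -0.2, 1.19, 2.48]), (0.40487618267380254, -2.741592653589793, [-0.25, 0.29, 0.7, 1.74, -0.2, 1.19, 2.48])]
```

```bash
python3 - <<'E'
from h import *
x,y,w=.4895,.2093,np.pi+.148
move_gripper(.06,60)
move_ptp([x,y,.20],q(w)); movel([x,y,.101],speed=.08); pause(.2)
print("pre",read_eef_pos(),read_ft_force())
move_gripper(.0,60); pause(.3)
print(read_finger_gap(),read_grasp_force(),read_ft_force(),read_eef_pos())
movel([x,y,.113],speed=.02); print(read_ft_force(),read_finger_gap(),read_eef_pos())
movel([x,y,.25],speed=.08); pause(.4)
print(read_time_s(),read_finger_gap(),read_grasp_force(),read_ft_force(),read_ft_torque())
for c in("scene","side"):
    im=read_camera(c); save(im,f"pics/{c}2.png")
    for n in("blade_handle","blade_line","blade_tip"): print(c,n,[(np.round(r["at"],1).tolist(),round(r["confidence"],2)) for r in tip_of(c,n)], proj(c,[[x,y,.246-{"blade_handle":0,"blade_line":.04,"blade_tip":.082}[n]]]))
a=cv2.imread("pics/scene2.png")[90:240,240:400];b=cv2.imread("pics/side2.png")[30:180,160:320]
cv2.imwrite("pics/held.png",cv2.resize(np.hstack([a,b]),None,fx=2.4,fy=2.4))
E
```

```text
pre [0.48977703 0.20949607 0.10141477] [ 0.11959048  0.07162952 -0.21376332]
0.017815275636908545 58.89405369758606 [-0.20146116 -0.3142682   4.01356744] [0.48978906 0.20942614 0.10128524]
[ 0.02487666 -0.83132978 -5.06955214] 0.017642120940760158 [0.48888016 0.20895211 0.11281389]
12.6083 0.018109908567629847 59.96350407600403 [ 0.53258689 -0.48983043 -1.15995518] [-0.02524119  0.00071428 -0.00857268]
scene blade_handle [([326.7, 151.4], 0.67), ([328.3, 168.0], 0.29)] [[326.75767827 150.75495496]]
scene blade_line [([328.7, 166.2], 0.81)] [[324.78001377 165.26053751]]
scene blade_tip [([325.2, 180.8], 0.58), ([216.6, 238.2], 0.49)] [[322.79293447 179.68288223]]
side blade_handle [([233.3, 87.2], 0.85)] [[233.64660776  90.74283299]]
side blade_line [([239.9, 103.3], 0.96)] [[234.49832917 105.16020796]]
side blade_tip [([232.4, 91.5], 0.7)] [[235.34493746 119.49240811]]
```

View pics/held.png

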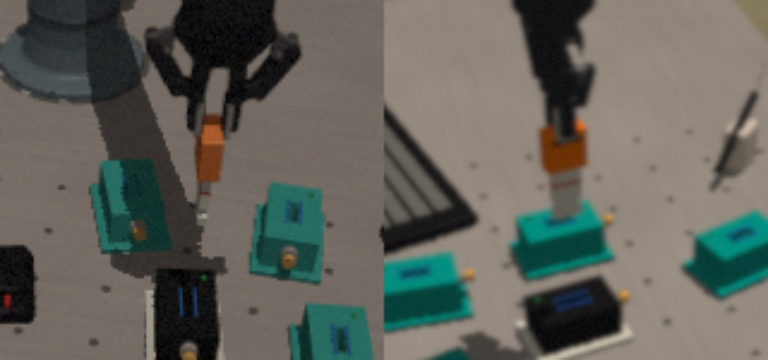

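The blade is out and hanging from the gripper, with the dock pocket empty below it. The force step matches about 0.12 kg. Carrying it above the slot to check alignment.

```bash
python3 - <<'E'
from h import *
x,y=.5455,-.2305
b=best([x,y,.25],.4215)[0]; print(b)
move_ptp([x,y,.25],q(b[1])); movel([x,y,.212],speed=.08); pause(.4)
print(read_time_s(),read_eef_pos(),read_tcp_rot(),read_ft_force(),read_finger_gap())
c,s=np.cos(.4215),np.sin(.4215)
def L(dx,dy,z): return [x+c*dx-s*dy,y+s*dx+c*dy,z]
zt=.212-.004-.082
ims=[]
for cam,(u0,v0,w,h) in {"scene":(95,120,90,90),"side":(265,190,90,90),"wrist":(195,110,120,120)}.items():
    im=read_camera(cam); P=camera_params(cam); save(im,f"pics/{cam}3.png")
    big=cv2.resize(np.ascontiguousarray(im[v0:v0+h,u0:u0+w,::-1]),(266*1,266)); f=266/w
    def dr(pts,col):
        p=((proj(cam,pts,P)-[u0,v0]+.5)*f*8).astype(np.int32); cv2.polylines(big,[p],True,col,1,cv2.LINE_AA,3)
    # predicted tongue end faces, red line, handle underside, slot
    for sg in(-1,1): dr([L(sg*.016,-.004,zt),L(sg*.016,.004,zt),L(sg*.016,.004,zt+.06),L(sg*.016,-.004,zt+.06)],(0,255,0))
    dr([L(a*.016,b*.004,zt+.042) for a,b in((1,1),(1,-1),(-1,-1),(-1,1))],(255,255,0))
    dr([L(a*.017,b*.005,.11) for a,b in((1,1),(1,-1),(-1,-1),(-1,1))],(255,0,255))
    ims.append(np.hstack([cv2.resize(np.ascontiguousarray(im[v0:v0+h,u0:u0+w,::-1]),(266,266)),]));ims.append(big)
cv2.imwrite("pics/above.png",np.vstack([np.hstack(ims[0::2]),np.hstack(ims[1::2])]))
E
```

```text
(1.379500594451822, 3.563092653589793, [-0.6, 0.49, 1.23, 1.75, -0.49, 1.25, 2.74])
15.6583 [ 0.54569925 -0.23059026  0.21232263] [-2.09210152e-01  9.77870660e-01 -1.02404027e-04  2.72099825e-04] [-0.06234377 -0.75432583 -1.71996239] 0.017612760378669812
```

View pics/above.png

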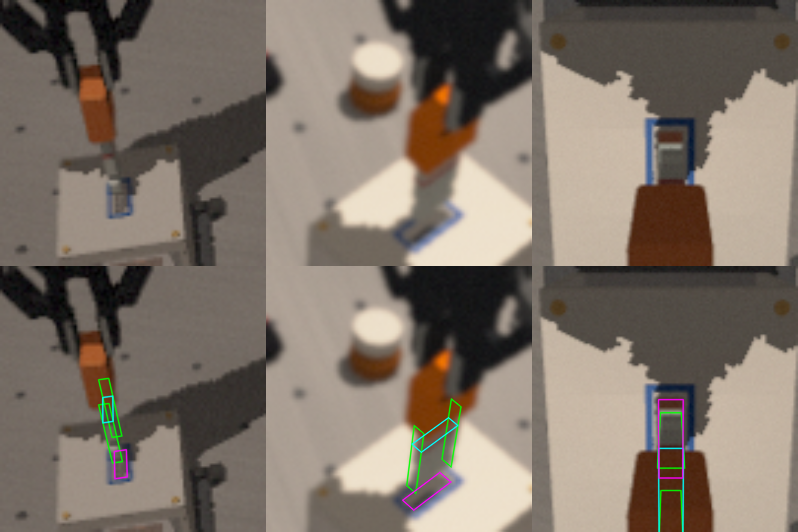

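All three views agree with the prediction: the tongue hangs upright, aligned over the slot at wrist-crop centre x≈671, with the red line where expected. Lowering in small steps with force checks.

```bash
python3 - <<'E'
from h import *
x,y=.5455,-.2305
f0=np.array(read_ft_force()); ok=True
for z in np.r_[np.arange(.204,.158,-.006),.1545]:
    movel([x,y,float(z)],speed=.04)
    d=np.array(read_ft_force())-f0; print(round(z,4),d.round(2),np.round(read_ft_torque(),2))
    if np.abs(d).max()>6: ok=False; print("STOP"); break
pause(.5)
print(ok,read_time_s(),read_eef_pos(),read_ft_force(),read_finger_gap(),read_grasp_force())
ims=[]
for cam,(u0,v0,w,h) in {"scene":(95,120,90,90),"side":(265,190,90,90),"wrist":(195,110,120,120)}.items():
    im=read_camera(cam); ims.append(cv2.resize(np.ascontiguousarray(im[v0:v0+h,u0:u0+w,::-1]),(266,266)))
    for n in("blade_line","guard_slot"): print(cam,n,[(np.round(r["at"],1).tolist(),round(r["confidence"],2)) for r in tip_of(cam,n)][:2],proj(cam,[[x,y,.11]]))
cv2.imwrite("pics/in.png",cv2.resize(np.hstack([cv2.resize(ims[0],(399,399)),cv2.resize(ims[1],(399,399))]),None,fx=1,fy=1))
E
```

```text
0.204 [-0.62  1.3  -0.87] [-0.04 -0.03 -0.01]
0.198 [-0.03  0.83 -0.32] [-0.07  0.04 -0.  ]
0.192 [-1.22  2.52 -0.76] [-0.01 -0.01 -0.  ]
0.186 [ 0.26  1.46 -0.97] [ 0.   -0.04  0.03]
0.18 [ 0.96  1.14 -0.89] [-0.    0.01 -0.04]
0.174 [-1.02  1.5  -0.62] [-0.02 -0.04 -0.03]
0.168 [-0.94  1.44 -0.05] [ 0.   -0.01  0.04]
0.162 [-0.21  1.2   0.32] [-0.   -0.01  0.04]
0.1545 [-0.41  2.3  -0.87] [-0.02 -0.    0.01]
True 19.0917 [ 0.54555865 -0.23051842  0.15458138] [-0.06555536 -0.11672999 -1.53472312] 0.017918303008974745 59.96385991573334
scene blade_line [([136.9, 187.6], 0.74)] [[135.19071227 186.37829199]]
scene guard_slot [([132.9, 185.9], 0.83)] [[135.19071227 186.37829199]]
side blade_line [([319.0, 265.5], 0.77)] [[318.78974619 265.4993167 ]]
side guard_slot [([320.7, 267.3], 0.61)] [[318.78974619 265.4993167 ]]
wrist blade_line [] [[256.97785599 212.24418467]]
wrist guard_slot [([394.7, 270.4], 0.54)] [[256.97964923 212.24592969]]
```

View pics/in.png

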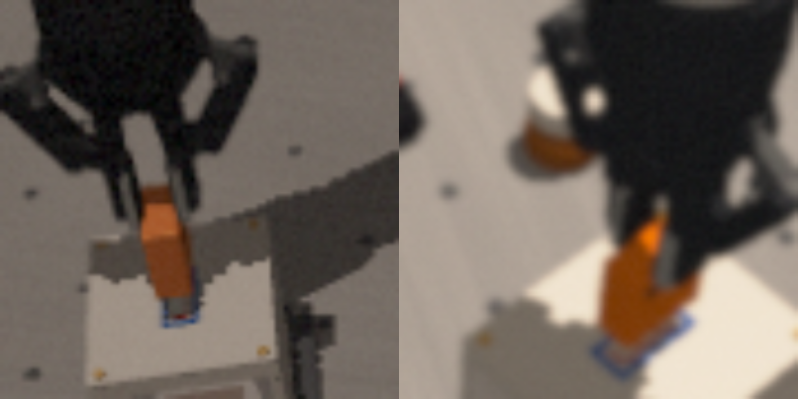

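The tongue is in the slot with the red line at the guard's top face: about (180,316) in the left crop, and the network's side-view point is within 1 px of the prediction. Contact force is near zero and the grip is firm, so I'm handing in.

```bash
python3 -c "
from bench import *
print(read_joint_vel()); print(sign_off())"
```

```text
[ 9.87246884e-04 -2.76977431e-04  9.82079954e-04 -1.63453162e-03
  8.74836164e-05  9.27680958e-04 -1.03655959e-03]
the job is handed in; nothing more can be done
None
```

I handed the job in at about 19 s of the 54 s allowed; the verdict itself was not shown. The blade is out of its dock and held still in the guard's slot, with its red line level with the top face to within what the cameras can resolve (about 2 mm).

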